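# Clamp the leather punch in the bench chuck

## Task

A hollow leather punch stands loose in the bench chuck, ready to have its edge honed. Turn the chuck's sleeve clockwise (seen from above) with its bars until the three jaws hold the punch upright and hand-tight (a push of 7 to 10 N on a bar), without forcing it, because the thin tube crushes easily. Then let go, and leave the spare punches and the other things on the bench where they are.

Things in the scene. Friction and masses are not known exactly. Their poses are not given: they have to be found in the camera images.
- chuck: the grey bench chuck, bolted down, axis upright; origin on its axis at the bench top, z up. Base 124 mm across; turning sleeve 76 mm across from 56 to 90 mm height; jaws on top from 93 to 125 mm height, reaching out to at most 45 mm from the axis. The bars stick out to 114 mm from the axis
- chuck_mouth (a point): point on the chuck's axis at 70 mm height: the floor inside the chuck on which the punch stands
- sleeve (a joint): turn of the sleeve, rad, 0 (jaws open) to 4.2; grows clockwise seen from above, which closes the jaws. It stays where it is left (friction). While it moves, it resists freely turned with 0.35 N m (4.3 N sideways on a bar, 82 mm out); once the jaws touch, this climbs within 0.4 rad: held well from 0.55 N m (7 N), crushing beyond 1.3 N m (16 N). At rest the push fades: judge it in motion
- bar_a (a point): where to push or pinch one of the sleeve's four alike level bars (steel, 12 mm thick, ball of 20 mm at the end, from 38 to 114 mm out): on the bar's centre line, 82 mm from the chuck's axis, 73 mm high; this bar lies along the sleeve's own x; it turns with the sleeve
- bar_b (a point): where to push or pinch one of the sleeve's four alike level bars (steel, 12 mm thick, ball of 20 mm at the end, from 38 to 114 mm out): on the bar's centre line, 82 mm from the chuck's axis, 73 mm high; this bar lies along the sleeve's own y; it turns with the sleeve
- bar_c (a point): where to push or pinch one of the sleeve's four alike level bars (steel, 12 mm thick, ball of 20 mm at the end, from 38 to 114 mm out): on the bar's centre line, 82 mm from the chuck's axis, 73 mm high; this bar lies along the sleeve's own -x; it turns with the sleeve
- bar_d (a point): where to push or pinch one of the sleeve's four alike level bars (steel, 12 mm thick, ball of 20 mm at the end, from 38 to 114 mm out): on the bar's centre line, 82 mm from the chuck's axis, 73 mm high; this bar lies along the sleeve's own -y; it turns with the sleeve
- jaw_a: one of the three steel jaws (face 10 mm wide, 32 mm tall) on top of the chuck, oiled. Its face stands 19.5 mm from the axis at sleeve 0 and moves in 3.5 mm per rad; each 0.1 N m on the sleeve beyond free turning presses it some 9.5 N harder on the punch. Its own x points outwards along the jaw; the face lies 19.5 mm along x from its origin
- jaw_b: one of the three steel jaws (face 10 mm wide, 32 mm tall) on top of the chuck, oiled. Its face stands 19.5 mm from the axis at sleeve 0 and moves in 3.5 mm per rad; each 0.1 N m on the sleeve beyond free turning presses it some 9.5 N harder on the punch. Its own x points outwards along the jaw; the face lies 19.5 mm along x from its origin
- jaw_c: one of the three steel jaws (face 10 mm wide, 32 mm tall) on top of the chuck, oiled. Its face stands 19.5 mm from the axis at sleeve 0 and moves in 3.5 mm per rad; each 0.1 N m on the sleeve beyond free turning presses it some 9.5 N harder on the punch. Its own x points outwards along the jaw; the face lies 19.5 mm along x from its origin
- punch_s: hollow leather punch, plain steel tube, 18 mm thick at its lower end and 110 mm long, standing upright, cutting end up, its foot 70 mm above the bench; origin at the centre of its foot. One of the three punches stands loose in the chuck, the two others in the rack
- punch_m: hollow leather punch, plain steel tube, 21 mm thick at its lower end and 120 mm long, standing upright, cutting end up, its foot 70 mm above the bench; origin at the centre of its foot. One of the three punches stands loose in the chuck, the two others in the rack
- punch_l: hollow leather punch, plain steel tube, 24 mm thick at its lower end and 130 mm long, standing upright, cutting end up, its foot 70 mm above the bench; origin at the centre of its foot. One of the three punches stands loose in the chuck, the two others in the rack
- rack: fixed wooden block 70 x 190 x 100 mm with three 31 mm holes along its y, on the left side of the bench, holding the spare punches; origin under its centre
- last: wooden shoe last, 190 x 55 x 85 mm, lying on the right side of the bench; origin at the centre of its sole
- screwdriver: screwdriver with an orange handle, 190 mm, lying on the far side of the bench; origin under its middle
Mind the look-alikes: they are no part of the job. There is more than one size of the chuck; the job needs the larger.

How it is judged:
By the outcome, as a careful person would: the job done as asked, in the order asked, and still so for the second after the job is handed in, with the robot touching nothing.
It also fails if it takes over 64 s, if anything falls off the work surface, if the arm or the gripper's body presses on something with over 40 N, if the wrist force passes 120 N, or if a joint passes its speed limit or range.

## Robot

A 6-joint arm with a two-finger parallel gripper is mounted at the origin on the work surface. World frame = base frame: x ahead of the robot, y to its left, z up, the work surface at z = 0. Lengths are in m, angles in rad, forces in N, time in s.
With the tool pointing down it reaches from about 0.4 to 0.825 m from the base axis. Payload 7 kg.
Tool frame: the origin (TCP) lies at the centre of the arm's flange, where the gripper is bolted on; the fingertips stand 178 mm ahead of it and the grasp point (between the pads) lies 159 mm ahead of it; z points along the fingers, y is the line along which they close (so a half turn about z gives the same grasp; the last joint's range is limited). The gripper opens to 88 mm and grips with 3 to 60 N. Pads are 19 mm wide; open, the fingers measure 130 mm over their backs; the gripper's body (78 mm by 193 mm) begins 47 mm behind the grasp point.
Start: joints at [-0.944, 0.359, 0.012, 0, -1.224, -0.288], TCP at [0.224, -0.637, 0.405] pointing down, gripper open.
Joint ranges: [-3.07, 3.07], [-1.43, 2.12], [-1.02, 1.25], [-3.03, 1.67], [-3.05, -0], [-3.03, 3.03]. Speed limits (rad/s): [2.39, 2.39, 3.01, 3.14, 3.14, 3.14].

## Interface

Orientations are given as a rotation vector (axis times angle).
In Python, from station import ctrl gives the robot as it stands. The module is installed in compiled form; this text tells all that it offers.
- The arm moves only by the tool apply_moves, never from a script. Its argument "steps" is one flat list of numbers, 7 for each row, row after row: the opening, from 0 (shut) to 1 (fully open), then the shift along the tool's x, y, z normalised to -1 to 1, where 1 is 0.1 m, then the turn, a rotation vector about the tool's x, y, z normalised to -1 to 1, where 1 is pi rad. In form: [grip, x, y, z, wx, wy, wz, grip, x, y, z, wx, wy, wz, ...]. A call has 1 to 5 rows; each row is the pose to reach, as a shift and turn from the pose commanded when the call began, along the tool's axes at that moment, turning the shorter way round; what a row does not reach only later rows make up. A row lasts 1/12 s, in which the tool goes at most 41.7 mm and 7.16 degrees, less where a joint would pass 70% of its speed; a pose out of reach is approached as far as the arm can. A call with a number of a shift or a turn outside -1 to 1 is refused whole. A call with a gripper value outside its range is refused whole. The fingers move at their own pace and stop on an object; "grip_force" is the grip in N (left out, the last holds). Time passes only in rows, so rows that repeat a pose let the fingers close. It gives the time, the measured TCP pose, the force, the opening and the grip force at its end, in the units of the state.
- ctrl.state(): the state, without advancing time (a new reading comes with each control period).
- ctrl.grab_frame(name): name is "scene" or "top" or "wrist"; returns a dict with "image" (420x560x3 uint8, red, green, blue), "fx", "fy", "cx", "cy" (pixels), "extrinsics" (4x4, takes a point from world to camera coordinates). Camera axes: x right, y down, z forward; pixel columns grow to the right and rows downward; lengths in m; the calibration is good to about 2 mm. A picture is of the moment at which its call begins. There is no depth.
- ctrl.hand_in(): hands the job in; it is judged then, once.
Trained networks look in a picture, given as the dict that the camera call returned (one of the last four; its "shot" number tells which), for a name from the list of things; names that differ only in an ending like _2 or _b are one class to them, and where a whole thing is asked for, a point or a joint stands for the part that bears it (a point fixed in the world has none). Each returns a list of dicts, best first, with "score" (0 to 1); they miss things now and then, are a little off and sometimes report something else, mostly with a low value. They report only what shows in the picture. A call takes as long as a camera call. They do not tell look-alikes from the thing itself.
- ctrl.recognise(picture, label): "point" ([row, column] as shares, 0 to 1, of the picture: columns of its width, rows of its height, amid what is visible of it).
- ctrl.cut_out(picture, label): "pixels" (420x560 bool, what is visible of it) and "point" ([row, column] as shares, 0 to 1, of the picture: columns of its width, rows of its height, amid what is visible of it).
The state is a dict: "t": time; "q": joint angles; "joint_velocities": joint speeds; "effort": joint torques, N m; "ee_pos": TCP position; "eef_rot": TCP orientation; "contact_force": force on the tool from outside, world axes, zero at the start; "moment": the same for the moment, N m; "finger_gap": finger opening in m; "grasp_force": force on a finger pad.
Only numpy, scipy, OpenCV 4.12 (cv2) and the standard library are available. Lean on these libraries where they do the work, as an engineer would, in place of code of your own. Each camera call takes 0.05 s, during which the arm holds its last target. There are 200 camera calls.

## Working session

There is one attempt and no reset: what is moved stays moved. The work goes in short steps, Python scripts to look and compute and a tool call to move; the robot and the scene stay as the last step left them, time stands still between calls to the robot, and variables do not carry over. Pictures are saved under pics/ and viewed, at most 10 in all, crops included, and the job is handed in when it is done.

Besides the shell and the picture viewer there is one more tool, called by a JSON object that holds its "fn" and its "kwargs". apply_moves: Moves the arm, as the interface text tells. Its arguments: {"type":"object","properties":{"steps":{"type":"array"},"grip_force":{"type":"number"}},"required":["steps"]}

```bash
mkdir -p pics
cat > h.py <<'E'
import numpy as np, cv2
from station import ctrl
from scipy.spatial.transform import Rotation as R
def proj(f,P):
    P=np.atleast_2d(P); c=(f["extrinsics"]@np.c_[P,np.ones(len(P))].T)[:3]
    return np.c_[f["fx"]*c[0]/c[2]+f["cx"], f["fy"]*c[1]/c[2]+f["cy"]]
def ray(f,u,v):
    E=f["extrinsics"];d=E[:3,:3].T@np.array([(u-f["cx"])/f["fx"],(v-f["cy"])/f["fy"],1]);o=-E[:3,:3].T@E[:3,3];return o,d/np.linalg.norm(d)
def atz(f,u,v,z):
    o,d=ray(f,u,v);return o+d*(z-o[2])/d[2]
def tri(rs):
    A=sum(np.eye(3)-np.outer(d,d) for o,d in rs);b=sum((np.eye(3)-np.outer(d,d))@o for o,d in rs);return np.linalg.solve(A,b)
def save(f,n): cv2.imwrite("pics/"+n+".png",f["image"][:,:,::-1])
E
python3 - <<'E'
from h import *
np.set_printoptions(precision=4,suppress=True)
s=ctrl.state();print(s)
F={n:ctrl.grab_frame(n) for n in("scene","top")}
cv2.imwrite("pics/a.png",np.vstack([F[n]["image"] for n in F])[:,:,::-1][:, :] if 0 else F["top"]["image"][:,:,::-1]);save(F["scene"],"b")
for n,f in F.items():
    for l in("chuck","bar_a","punch_s","punch_m","punch_l","jaw_a","last","screwdriver","rack","chuck_mouth"):
        try: print(n,l,[(round(d["score"],2),np.round(np.array(d["point"])*[420,560]).tolist()) for d in ctrl.recognise(f,l)])
        except Exception as e: print(n,l,e)
E
```

```text
{'t': 0.0, 'q': array([-0.9439,  0.3593,  0.0111, -0.0004, -1.2241, -0.2881]), 'joint_velocities': array([-0.0008,  0.0007, -0.001 , -0.0002, -0.0019,  0.0003]), 'effort': array([ -0.    , -58.2718,  29.3068,   6.9976,   0.0068,  -0.0002]), 'ee_pos': array([ 0.2243, -0.6364,  0.4038]), 'eef_rot': array([ 0.5294, -3.0963, -0.0024]), 'contact_force': array([ 0.0359,  0.5789, -0.4152]), 'moment': array([0.0538, 0.0078, 0.0115]), 'grasp_force': 0.0, 'finger_gap': 0.08720169045805705}
scene chuck [(0.92, [196.0, 229.0]), (0.71, [218.0, 305.0]), (0.47, [154.0, 165.0])]
scene bar_a [(0.89, [220.0, 299.0]), (0.54, [196.0, 229.0])]
scene punch_s [(0.73, [231.0, 414.0]), (0.67, [195.0, 305.0]), (0.52, [241.0, 442.0])]
scene punch_m [(0.73, [231.0, 414.0]), (0.67, [195.0, 305.0]), (0.52, [241.0, 442.0])]
scene punch_l [(0.73, [231.0, 414.0]), (0.67, [195.0, 305.0]), (0.52, [241.0, 442.0])]
scene jaw_a [(0.49, [208.0, 291.0])]
scene last [(0.7, [157.0, 159.0]), (0.26, [240.0, 441.0])]
scene screwdriver [(0.62, [270.0, 220.0])]
scene rack [(0.93, [254.0, 403.0])]
scene chuck_mouth [(0.78, [221.0, 300.0]), (0.56, [195.0, 228.0]), (0.3, [212.0, 299.0])]
top chuck [(0.93, [240.0, 269.0]), (0.83, [222.0, 345.0])]
top bar_a [(0.71, [209.0, 356.0]), (0.68, [249.0, 272.0]), (0.67, [261.0, 129.0])]
top punch_s [(0.62, [257.0, 153.0]), (0.45, [225.0, 267.0]), (0.19, [241.0, 255.0])]
top punch_m [(0.62, [257.0, 153.0]), (0.45, [225.0, 267.0]), (0.19, [241.0, 255.0])]
top punch_l [(0.62, [257.0, 153.0]), (0.45, [225.0, 267.0]), (0.19, [241.0, 255.0])]
top jaw_a [(0.62, [240.0, 273.0]), (0.48, [227.0, 266.0]), (0.44, [227.0, 448.0]), (0.41, [240.0, 255.0])]
top last [(0.88, [228.0, 447.0])]
top screwdriver [(0.7, [158.0, 294.0]), (0.16, [225.0, 447.0])]
top rack [(0.57, [262.0, 163.0])]
top chuck_mouth [(0.88, [246.0, 270.0]), (0.74, [242.0, 273.0]), (0.6, [222.0, 348.0])]
```

View pics/a.png

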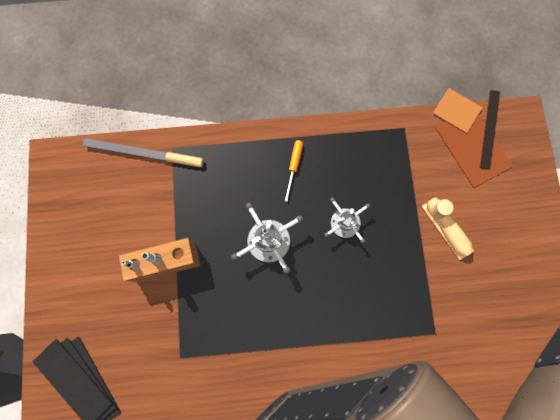

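View pics/b.png

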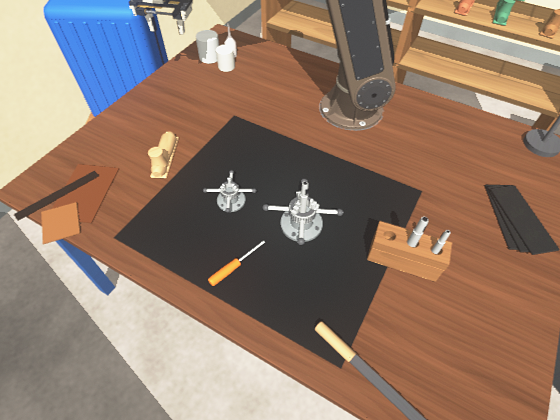

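Top view: the larger chuck sits at col 269, row 240, and its smaller look-alike at (345,222). The rack is at (160,260) with two spare punches. The last is at (447,228), the screwdriver at (294,165). In the scene view the larger chuck is at (302,215) and the small one at (230,195). I choose the larger one and will check it in a close crop.

Run:
```python
from h import *
np.set_printoptions(precision=4,suppress=True)
T=ctrl.grab_frame("top");S=ctrl.grab_frame("scene")
a=cv2.resize(T["image"][190:290,215:315],(400,400),interpolation=cv2.INTER_CUBIC)
b=cv2.resize(S["image"][165:265,250:350],(400,400),interpolation=cv2.INTER_CUBIC)
cv2.imwrite("pics/c.png",np.hstack([a,b])[:,:,::-1])
for n,f in(("T",T),("S",S)):
    print(n,-f["extrinsics"][:3,:3].T@f["extrinsics"][:3,3],f["fx"])
print([atz(T,*p,.073) for p in((249,206),(299,217),(287,270),(235,257))])
```

```text
T [0.3804 0.0348 1.3149] 450.5177523363384
S [1.1479 0.3414 0.9358] 379.00013081079453
[array([0.6602, 0.1298, 0.073 ]), array([ 0.616 , -0.0078,  0.073 ]), array([0.4718, 0.0387, 0.073 ]), array([0.5201, 0.1784, 0.073 ])]
```

View pics/c.png

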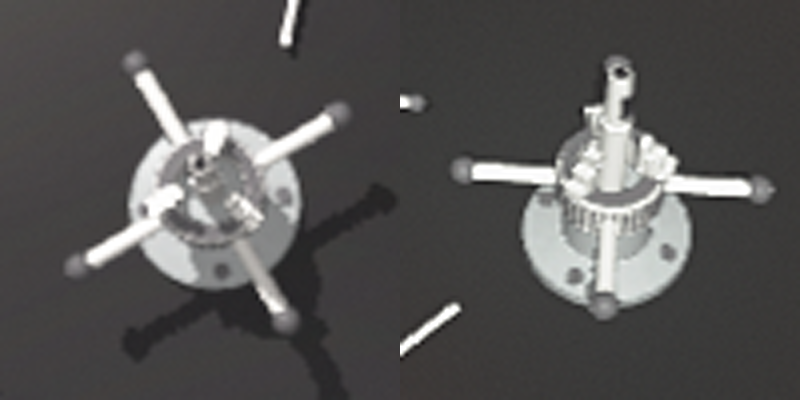

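Crop check: this is the large chuck, with four bars and ball ends at crop (134,62), (340,112), (286,320) and (78,265). In the scene half, the balls are at (462,170), (762,188) and (603,305). The punch is standing inside, leaning slightly. Next I fit the pose from both views.

Run:
```python
from h import *
from scipy.optimize import least_squares
np.set_printoptions(precision=4,suppress=True)
T=ctrl.grab_frame("top");S=ctrl.grab_frame("scene");W=ctrl.grab_frame("wrist")
t=np.array([(134,62),(340,112),(286,320),(78,265)])/4+[215,190]-.5
s=np.array([(762,188),(603,305),(462,170)]); s=(s-[400,0])/4+[250,165]-.5
def balls(p,n):
    return np.array([[p[0]+.104*np.cos(p[3]-k*np.pi/2),p[1]+.104*np.sin(p[3]-k*np.pi/2),p[2]] for k in range(n)])
best=None
# order in top: clockwise seen from above (top img left = +y, up=+x)
for off in range(4):
    def res(p):
        B=balls(p,4); return np.r_[(proj(T,B)-t).ravel(),(proj(S,B[[(off+k)%4 for k in range(0,4)]][[0,3,2]] if 0 else B[[off%4,(off-1)%4,(off-2)%4]])-s).ravel()]
    r=least_squares(res,[.567,.085,.073,1.1]); print(off,r.cost,r.x, r.fun)
Ti=ctrl.state(); E=W["extrinsics"]; c=-E[:3,:3].T@E[:3,3]
Rt=R.from_rotvec(Ti["eef_rot"]).as_matrix()
print("cam in tool",Rt.T@(c-Ti["ee_pos"]),"axes",Rt.T@E[:3,:3].T, "tool",Rt)
```

```text
0 2788.8955911565495 [0.5766 0.0769 0.0117 0.8116] [ -4.4197  10.0325  -6.3825  -8.1233  13.0556 -10.6284  14.3841   9.0238
 -32.3388  41.0798  28.8958 -25.8071  20.7629 -10.6638]
1 5480.052373877498 [0.5603 0.0825 0.0412 0.4649] [  2.3991   5.6629   0.5321   4.6277   2.2535   2.8612   3.5442   4.5905
 -74.7637   0.7284  -0.1944   4.1355  71.883    8.9008]
2 2864.728069164535 [0.5663 0.0997 0.0149 0.0737] [ 10.1537   1.2758  -0.7666  17.5152 -17.0915   6.9191  -6.0149  -9.1758
 -21.8521 -13.5085 -27.2988 -30.2193  24.8491  43.8302]
3 1197.6886070234066 [ 0.5778  0.0913 -0.0056  0.4419] [  1.1642   2.9667  -2.8086   2.5813  -1.8534  -1.3793   1.6473  -0.3041
  -4.977   19.5562   1.3463 -39.8746   0.1276  19.0656]
cam in tool [0.075  0.0003 0.0204] axes [[ 0.0006 -0.9605 -0.2784]
 [ 1.      0.0006 -0.    ]
 [ 0.0002 -0.2784  0.9605]] tool [[-0.9432 -0.3323  0.    ]
 [-0.3323  0.9432  0.    ]
 [-0.      0.     -1.    ]]
```

Run:
```python
from h import *
from scipy.optimize import least_squares
np.set_printoptions(precision=4,suppress=True)
T=ctrl.grab_frame("top");S=ctrl.grab_frame("scene")
t=np.array([(134,62),(340,112),(286,320),(78,265)])/4+[215,190]-.5
s=np.array([(762,188),(603,305),(462,170)]); s=(s-[400,0])/4+[250,165]-.5
def res(p):
    B=np.array([[p[0]+.104*np.cos(p[3]-k*np.pi/2),p[1]+.104*np.sin(p[3]-k*np.pi/2),p[2]] for k in range(4)])
    return np.r_[(proj(T,B)-t).ravel(),(proj(S,B[[3,0,1]])-s).ravel()]
r=least_squares(res,[.567,.085,.073,.5]); print(r.cost,r.x,r.fun)
for f,n in((T,"T"),(S,"S")):
  for l in("punch_s",):
    for d in ctrl.cut_out(f,l):
        m=d["pixels"];v,u=np.nonzero(m);print(n,round(d["score"],2),m.sum(),u.min(),u.max(),v.min(),v.max())
C=r.x[:2]
for h in(.07,.125,.18,.19,.2): print(h,proj(T,[*C,h]),proj(S,[*C,h]))
```

```text
1.1330936765714748 [0.5679 0.087  0.0776 0.4478] [ 0.0026  0.2156 -0.7498  0.3171 -0.2844 -0.3637 -0.1461  0.1608 -1.0947
 -0.0017 -0.0164 -0.1039 -0.0421 -0.292 ]
T 0.67 161 141 160 253 263
T 0.48 35 252 259 238 243
T 0.39 95 261 270 229 240
S 0.75 218 431 449 230 254
S 0.67 273 407 427 217 246
S 0.65 225 300 308 182 212
S 0.25 1619 262 342 180 244
0.07 [[266.7267 237.1002]] [[301.6693 210.6906]]
0.125 [[265.6207 234.1117]] [[302.7841 198.7546]]
0.18 [[264.411  230.8429]] [[304.0003 185.7336]]
0.19 [[264.1788 230.2154]] [[304.2334 183.238 ]]
0.2 [[263.9425 229.577 ]] [[304.4704 180.7003]]
```

Run:
```python
from h import *
np.set_printoptions(precision=4,suppress=True)
T=ctrl.grab_frame("top");S=ctrl.grab_frame("scene")
a=atz(T,346,222,.05);print("small",a,np.linalg.norm(a[:2]-[.568,.087]))
print("small tri",tri([ray(T,346,222),ray(S,230,195)]))
print("small top", [ (h,proj(S,[a[0],a[1],h])) for h in (.0,.06,.1,.14)])
s=ctrl.state();Rt=R.from_rotvec(s["eef_rot"])
# look pose: TCP so the wrist camera sees the chuck; tool x yaw 25.7deg
ph=np.radians(25.7)
G=np.array([[np.cos(ph),np.sin(ph),0],[np.sin(ph),-np.cos(ph),0],[0,0,-1]]).T if 0 else np.c_[[np.cos(ph),np.sin(ph),0],[np.sin(ph),-np.cos(ph),0],[0,0,-1]]
for z in(.405,):
  p=np.array([.568,.087,z])+.085*np.array([np.cos(ph),np.sin(ph),0]); p[2]=z
  print("p",p,"shift tool/0.1",Rt.inv().apply(p-s["ee_pos"])/.1,"turn/pi",(Rt.inv()*R.from_matrix(G)).as_rotvec()/np.pi)
```

```text
small [ 0.5939 -0.1406  0.05  ] 0.22912302649518201
small tri [ 0.5974 -0.1431  0.0272]
small top [(0.0, array([[231.8594, 199.934 ]])), (0.06, array([[229.9562, 187.6406]])), (0.1, array([[228.5937, 178.839 ]])), (0.14, array([[227.1481, 169.5009]]))]
p [0.6446 0.1239 0.405 ] shift tool/0.1 [-6.4913  5.7757 -0.0036] turn/pi [-0.     -0.      0.9651]
```

```bash
cat > plan.py <<'E'
from h import *
def down(ph): return R.from_matrix(np.c_[[np.cos(ph),np.sin(ph),0],[np.sin(ph),-np.cos(ph),0],[0,0,-1]])
def rel(p0,R0,p1,R1): return np.r_[R0.inv().apply(np.array(p1)-p0)/.1,(R0.inv()*R1).as_rotvec()/np.pi]
E
python3 - <<'E'
from plan import *
np.set_printoptions(precision=3,suppress=True)
s=ctrl.state();p=s["ee_pos"];p[2]=.405;ph=np.radians(-160.6);n=9
p1=np.array([.645,.124,.405]);ph1=np.radians(25.7)
for k in range(n):
    a,b=k/n,(k+1)/n
    print(rel(p+(p1-p)*a,down(ph+(ph1-ph)*a),p+(p1-p)*b,down(ph+(ph1-ph)*b)))
E
```

```text
[-0.722  0.642  0.     0.     0.    -0.115]
[-0.902  0.345  0.     0.     0.    -0.115]
[-0.966  0.004  0.     0.     0.    -0.115]
[-0.905 -0.337  0.    -0.     0.    -0.115]
[-0.727 -0.635  0.     0.     0.    -0.115]
[-0.456 -0.852  0.     0.     0.    -0.115]
[-0.125 -0.958  0.     0.     0.    -0.115]
[ 0.221 -0.94   0.     0.     0.    -0.115]
[ 0.539 -0.801  0.     0.     0.    -0.115]
```

{"fn": "apply_moves", "kwargs": {"steps": [1, -0.722, 0.642, 0, 0, 0, -0.115, 1, -0.722, 0.642, 0, 0, 0, -0.115, 1, -0.722, 0.642, 0, 0, 0, -0.115]}}

```text
t: 1.9
ee_pos: [0.2721, -0.5491, 0.4047]
eef_rot: [-1.087, 2.947, 0.001]
contact_force: [-0.3, -0.6, 0.5]
finger_gap: 0.0876
grasp_force: 0.0
```

{"fn": "apply_moves", "kwargs": {"steps": [1, -0.902, 0.345, 0, 0, 0, -0.115, 1, -0.902, 0.345, 0, 0, 0, -0.115, 1, -0.902, 0.345, 0, 0, 0, -0.115]}}

```text
t: 2.15
ee_pos: [0.319, -0.4643, 0.405]
eef_rot: [-1.6, 2.702, -0.0]
contact_force: [-0.9, 0.6, -1.1]
finger_gap: 0.0878
grasp_force: 0.0
```

{"fn": "apply_moves", "kwargs": {"steps": [1, -0.966, 0.004, 0, 0, 0, -0.115, 1, -0.966, 0.004, 0, 0, 0, -0.115, 1, -0.966, 0.004, 0, 0, 0, -0.115]}}

```text
t: 2.4
ee_pos: [0.3658, -0.3799, 0.4051]
eef_rot: [-2.06, 2.371, -0.001]
contact_force: [0.6, 0.5, -0.1]
finger_gap: 0.0879
grasp_force: 0.0
```

{"fn": "apply_moves", "kwargs": {"steps": [1, -0.905, -0.337, 0, 0, 0, -0.115, 1, -0.905, -0.337, 0, 0, 0, -0.115, 1, -0.905, -0.337, 0, 0, 0, -0.115]}}

```text
t: 2.65
ee_pos: [0.4127, -0.2954, 0.4051]
eef_rot: [-2.452, 1.962, -0.002]
contact_force: [0.5, 0.8, -0.1]
finger_gap: 0.0876
grasp_force: 0.0
```

{"fn": "apply_moves", "kwargs": {"steps": [1, -0.727, -0.635, 0, 0, 0, -0.115, 1, -0.727, -0.635, 0, 0, 0, -0.115, 1, -0.727, -0.635, 0, 0, 0, -0.115]}}

```text
t: 2.9
ee_pos: [0.4596, -0.2108, 0.4051]
eef_rot: [-2.765, 1.489, -0.002]
contact_force: [-0.3, -0.4, 0.6]
finger_gap: 0.0878
grasp_force: 0.0
```

{"fn": "apply_moves", "kwargs": {"steps": [1, -0.456, -0.852, 0, 0, 0, -0.115, 1, -0.456, -0.852, 0, 0, 0, -0.115, 1, -0.456, -0.852, 0, 0, 0, -0.115]}}

```text
t: 3.15
ee_pos: [0.5066, -0.1261, 0.405]
eef_rot: [-2.988, 0.968, -0.002]
contact_force: [0.2, -0.8, 1.0]
finger_gap: 0.0877
grasp_force: 0.0
```

{"fn": "apply_moves", "kwargs": {"steps": [1, -0.125, -0.958, 0, 0, 0, -0.115, 1, -0.125, -0.958, 0, 0, 0, -0.115, 1, -0.125, -0.958, 0, 0, 0, -0.115]}}

```text
t: 3.4
ee_pos: [0.5535, -0.0413, 0.4047]
eef_rot: [-3.113, 0.416, -0.002]
contact_force: [0.3, -0.4, 0.1]
finger_gap: 0.0872
grasp_force: 0.0
```

{"fn": "apply_moves", "kwargs": {"steps": [1, 0.221, -0.94, 0, 0, 0, -0.115, 1, 0.221, -0.94, 0, 0, 0, -0.115, 1, 0.221, -0.94, 0, 0, 0, -0.115]}}

```text
t: 3.65
ee_pos: [0.6002, 0.0435, 0.4045]
eef_rot: [-3.138, -0.151, -0.002]
contact_force: [0.2, -0.7, -0.3]
finger_gap: 0.0876
grasp_force: 0.0
```

{"fn": "apply_moves", "kwargs": {"steps": [1, 0.539, -0.801, 0, 0, 0, -0.115, 1, 0.539, -0.801, 0, 0, 0, -0.115, 1, 0.539, -0.801, 0, 0, 0, -0.115, 1, 0.539, -0.801, 0, 0, 0, -0.115]}}

```text
t: 3.98
ee_pos: [0.6462, 0.1273, 0.4035]
eef_rot: [3.059, 0.713, -0.001]
contact_force: [0.4, -0.4, 0.6]
finger_gap: 0.0876
grasp_force: 0.0
```

Run:
```python
from plan import *
np.set_printoptions(precision=3,suppress=True)
W=ctrl.grab_frame("wrist");save(W,"d")
s=ctrl.state();x=R.from_rotvec(s["eef_rot"]).as_matrix()[:,0];print(s["t"],s["q"],s["ee_pos"],np.degrees(np.arctan2(x[1],x[0])),s["contact_force"])
C=np.array([.568,.087])
for k in range(4):
    a=.4478+k*np.pi/2;print(k,[proj(W,[*(C+r*np.array([np.cos(a),np.sin(a)])),.075])[0] for r in(.082,.104)])
print(proj(W,[*C,.125]),proj(W,[*C,.19]))
```

```text
4.0333 [ 0.488  0.331 -0.031 -0.    -1.21   1.533] [0.645 0.126 0.404] 25.844536023061806 [ 0.818 -0.297 -0.85 ]
0 [array([275.667, 202.68 ]), array([275.956, 181.484])]
1 [array([199.872, 274.262]), array([179.781, 274.066])]
2 [array([273.818, 338.241]), array([273.605, 353.885])]
3 [array([349.372, 275.715]), array([369.391, 275.91 ])]
[[274.952 300.342]] [[275.473 349.074]]
```

View pics/d.png

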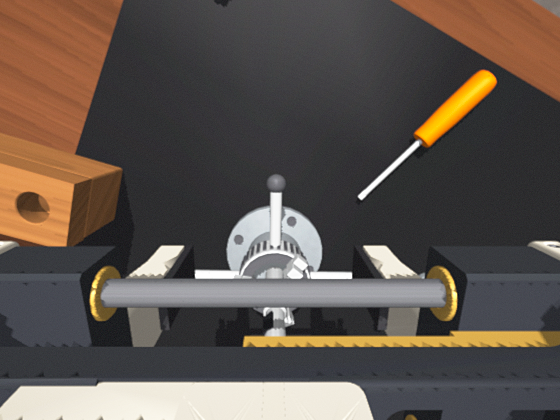

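The wrist view shows the bar's ball at (276,183), where the fit predicted (276,181), so the bar lies midway between the fingers. The screwdriver and rack are clear of the path. I lower the open fingers to straddle this bar.

{"fn": "apply_moves", "kwargs": {"steps": [0.5, 0, 0, 0.9, 0, 0, 0, 0.5, 0, 0, 0.9, 0, 0, 0, 0.5, 0, 0, 0.9, 0, 0, 0], "grip_force": 5}}

```text
t: 4.28
ee_pos: [0.6421, 0.1226, 0.308]
eef_rot: [3.064, 0.693, -0.016]
contact_force: [-1.8, 0.3, -2.0]
finger_gap: 0.0734
grasp_force: 0.0
```

{"fn": "apply_moves", "kwargs": {"steps": [0.45, 0, 0, 0.25, 0, 0, 0, 0.45, 0, 0, 0.5, 0, 0, 0, 0.45, 0, 0, 0.74, 0, 0, 0, 0.45, 0, 0, 0.74, 0, 0, 0]}}

```text
t: 4.62
ee_pos: [0.6434, 0.1228, 0.2373]
eef_rot: [3.063, 0.694, -0.01]
contact_force: [-1.6, -0.4, -0.2]
finger_gap: 0.0466
grasp_force: 0.0
```

```bash
cat >> plan.py <<'E'
C=np.array([.568,.087])
def rep():
    s=ctrl.state();x=R.from_rotvec(s["eef_rot"]).as_matrix()[:,0];d=s["ee_pos"][:2]-C;F=s["contact_force"];M=s["moment"]
    print("t%.2f r%.4f ang%.2f yaw%.2f z%.4f"%(s["t"],np.hypot(*d),np.degrees(np.arctan2(d[1],d[0])),np.degrees(np.arctan2(x[1],x[0])),s["ee_pos"][2]),"F",F,"M",M,"tau",d[0]*F[1]-d[1]*F[0]+M[2],d[0]*F[1]-d[1]*F[0],"gap",s["finger_gap"],"q",s["q"])
E
python3 - <<'E'
from plan import *
np.set_printoptions(precision=3,suppress=True)
W=ctrl.grab_frame("wrist");save(W,"e");rep()
E
```

```text
t4.67 r0.0844 ang25.38 yaw25.61 z0.2398 F [ 0.438 -0.09   1.107] M [-0.114  0.102 -0.031] tau -0.053623692447037644 -0.02270686131730868 gap 0.043207731139654114 q [ 0.486  0.468 -0.225  0.    -0.882  1.532]
```

View pics/e.png

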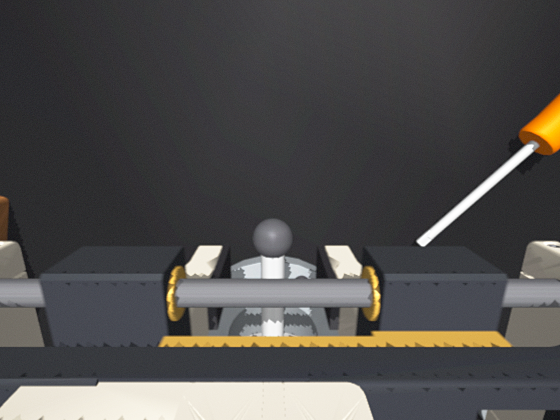

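The bar, with its ball at (273,238), lies between the fingers at (205,290) and (340,290), clear of both. I start the clockwise arc.

{"fn": "apply_moves", "kwargs": {"steps": [0.3, -0.0015, 0.051, 0, 0, 0, 0.0191, 0.3, -0.0061, 0.1018, 0, 0, 0, 0.0382, 0.3, -0.0137, 0.1522, 0, 0, 0, 0.0573, 0.3, -0.0244, 0.202, 0, 0, 0, 0.0764, 0.3, -0.038, 0.2512, 0, 0, 0, 0.0955]}}

```text
t: 5.08
ee_pos: [0.653, 0.1001, 0.2437]
eef_rot: [-3.132, -0.228, -0.005]
contact_force: [-0.3, 3.3, -1.7]
finger_gap: 0.026
grasp_force: 1.7
```

{"fn": "apply_moves", "kwargs": {"steps": [0.3, -0.0015, 0.051, 0, 0, 0, 0.0191, 0.3, -0.0061, 0.1018, 0, 0, 0, 0.0382, 0.3, -0.0137, 0.1522, 0, 0, 0, 0.0573, 0.3, -0.0244, 0.202, 0, 0, 0, 0.0764, 0.3, -0.038, 0.2512, 0, 0, 0, 0.0955]}}

```text
t: 5.5
ee_pos: [0.6531, 0.0747, 0.2438]
eef_rot: [-3.13, 0.243, -0.005]
contact_force: [-0.2, 4.2, -1.9]
finger_gap: 0.0264
grasp_force: 1.7
```

Run:
```python
from plan import *
np.set_printoptions(precision=3,suppress=True)
rep();T=ctrl.grab_frame("top");rep()
a=cv2.resize(T["image"][205:265,235:295],(600,600),interpolation=cv2.INTER_CUBIC);cv2.imwrite("pics/f.png",a[:,:,::-1])
```

```text
t5.50 r0.0860 ang-8.20 yaw-8.87 z0.2438 F [-0.196  4.214 -1.93 ] M [1.306 0.315 0.047] tau 0.4036560066456141 0.35624268679644877 gap 0.026403496193640547 q [ 0.41   0.463 -0.221 -0.    -0.882  1.006]
t5.55 r0.0859 ang-8.79 yaw-9.13 z0.2438 F [ 0.533  0.506 -0.785] M [ 0.435  0.257 -0.01 ] tau 0.04039673878099623 0.04996009121915279 gap 0.026669317060600543 q [ 0.409  0.463 -0.222  0.    -0.882  1.002]
```

View pics/f.png

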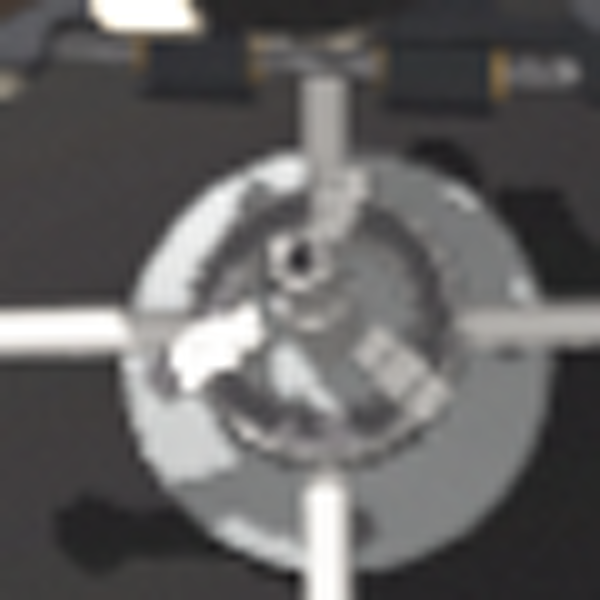

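The jaws are still well clear of the punch (faces near (265,330), (355,345) and (335,215) around the tube). The torque of about 0.36–0.40 N m is free turning. I continue.

{"fn": "apply_moves", "kwargs": {"steps": [0.3, -0.0015, 0.051, 0.01, 0, 0, 0.0191, 0.3, -0.0061, 0.1018, 0.02, 0, 0, 0.0382, 0.3, -0.0137, 0.1522, 0.03, 0, 0, 0.0573, 0.3, -0.0244, 0.202, 0.03, 0, 0, 0.0764, 0.3, -0.038, 0.2512, 0.03, 0, 0, 0.0955]}}

```text
t: 5.97
ee_pos: [0.6459, 0.0507, 0.241]
eef_rot: [-3.059, 0.705, -0.006]
contact_force: [0.2, 3.9, 1.1]
finger_gap: 0.0263
grasp_force: 1.9
```

{"fn": "apply_moves", "kwargs": {"steps": [0.3, -0.0015, 0.051, 0, 0, 0, 0.0191, 0.3, -0.0061, 0.1018, 0, 0, 0, 0.0382, 0.3, -0.0137, 0.1522, 0, 0, 0, 0.0573, 0.3, -0.0244, 0.202, 0, 0, 0, 0.0764, 0.3, -0.038, 0.2512, 0, 0, 0, 0.0955]}}

```text
t: 6.38
ee_pos: [0.632, 0.0297, 0.2411]
eef_rot: [-2.918, 1.153, -0.008]
contact_force: [2.6, 2.9, 0.2]
finger_gap: 0.0264
grasp_force: 1.5
```

{"fn": "apply_moves", "kwargs": {"steps": [0.3, -0.0015, 0.051, 0, 0, 0, 0.0191, 0.3, -0.0061, 0.1018, 0, 0, 0, 0.0382, 0.3, -0.0137, 0.1522, 0, 0, 0, 0.0573, 0.3, -0.0244, 0.202, 0, 0, 0, 0.0764, 0.3, -0.038, 0.2512, 0, 0, 0, 0.0955]}}

```text
t: 6.8
ee_pos: [0.6121, 0.0139, 0.241]
eef_rot: [-2.713, 1.576, -0.007]
contact_force: [2.4, 3.6, -0.5]
finger_gap: 0.0264
grasp_force: 1.5
```

Run:
```python
from plan import *
np.set_printoptions(precision=3,suppress=True)
rep()
```

```text
t6.80 r0.0854 ang-58.88 yaw-60.32 z0.2410 F [ 2.445  3.57  -0.46 ] M [ 0.96  -0.88   0.027] tau 0.3630056189863154 0.33633233185955036 gap 0.02640911859875117 q [ 0.342  0.404 -0.332  0.001 -0.829  0.176]
```

{"fn": "apply_moves", "kwargs": {"steps": [0.3, -0.0015, 0.051, 0, 0, 0, 0.0191, 0.3, -0.0061, 0.1018, 0, 0, 0, 0.0382, 0.3, -0.0137, 0.1522, 0, 0, 0, 0.0573, 0.3, -0.0244, 0.202, 0, 0, 0, 0.0764, 0.3, -0.038, 0.2512, 0, 0, 0, 0.0955]}}

```text
t: 7.22
ee_pos: [0.5887, 0.0046, 0.2411]
eef_rot: [-2.446, 1.963, -0.007]
contact_force: [3.4, -0.5, -0.5]
finger_gap: 0.0269
grasp_force: 1.9
```

{"fn": "apply_moves", "kwargs": {"steps": [0.3, -0.0015, 0.051, 0, 0, 0, 0.0191, 0.3, -0.0061, 0.1018, 0, 0, 0, 0.0382, 0.3, -0.0137, 0.1522, 0, 0, 0, 0.0573, 0.3, -0.0244, 0.202, 0, 0, 0, 0.0764, 0.3, -0.038, 0.2512, 0, 0, 0, 0.0955]}}

```text
t: 7.63
ee_pos: [0.5634, 0.0024, 0.241]
eef_rot: [-2.125, 2.307, -0.006]
contact_force: [4.3, -2.8, -0.3]
finger_gap: 0.0261
grasp_force: 2.1
```

Run:
```python
from plan import *
np.set_printoptions(precision=3,suppress=True)
rep();T=ctrl.grab_frame("top")
a=cv2.resize(T["image"][205:265,235:295],(600,600),interpolation=cv2.INTER_CUBIC);cv2.imwrite("pics/g.png",a[:,:,::-1])
```

```text
t7.63 r0.0847 ang-93.14 yaw-94.69 z0.2410 F [ 4.334 -2.796 -0.331] M [-1.102 -1.513 -0.042] tau 0.3379323612022972 0.3795008927758704 gap 0.02608886181244175 q [ 0.352  0.336 -0.444  0.003 -0.784 -0.436]
```

View pics/g.png

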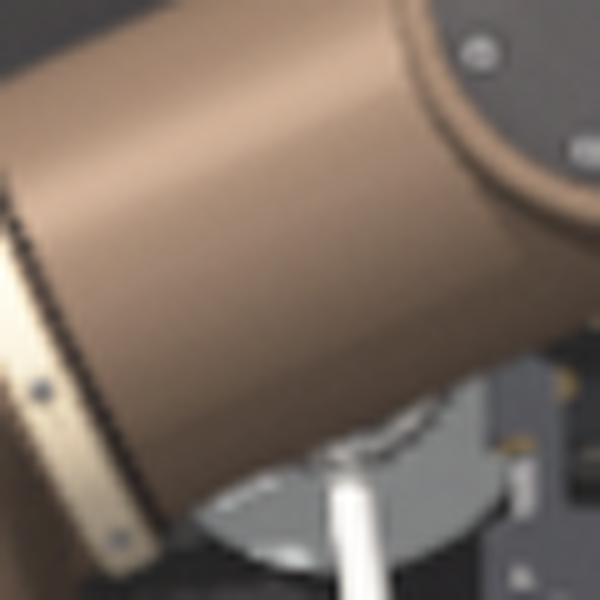

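The top view is blocked: the wrist link passes over the chuck. I check its clearance over the punch from the scene camera.

Run:
```python
from plan import *
S=ctrl.grab_frame("scene")
a=cv2.resize(S["image"][110:260,210:410],(800,600),interpolation=cv2.INTER_CUBIC);cv2.imwrite("pics/h.png",a[:,:,::-1])
```

```text
(no output)
```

View pics/h.png

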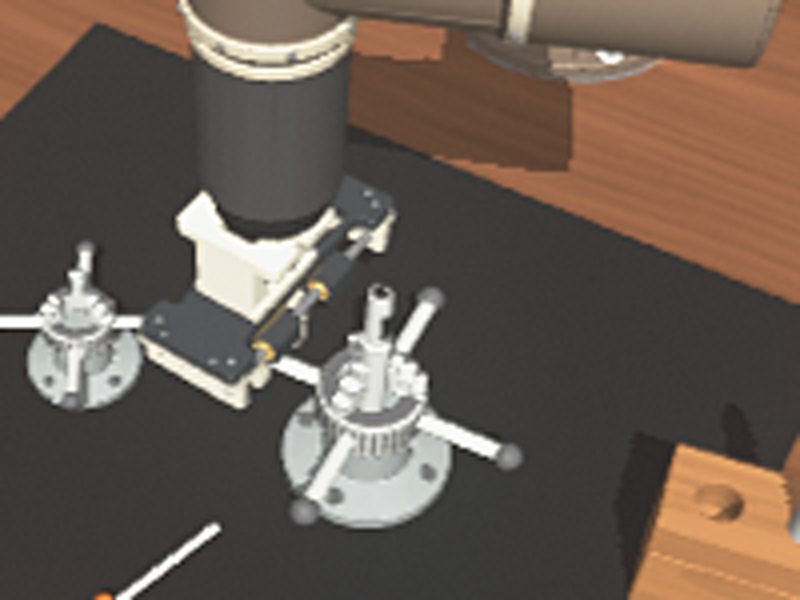

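The arm is well above the punch: the link is at the top of the crop, and the punch tip at (380,292) is free. The small chuck at (80,330) is untouched. I continue in small, slow steps.

{"fn": "apply_moves", "kwargs": {"steps": [0.3, -0.0004, 0.0255, 0, 0, 0, 0.0095, 0.3, -0.0015, 0.051, 0, 0, 0, 0.0191, 0.3, -0.0034, 0.0764, 0, 0, 0, 0.0287, 0.3, -0.0061, 0.1018, 0, 0, 0, 0.0382]}}

```text
t: 8.07
ee_pos: [0.5531, 0.0041, 0.2402]
eef_rot: [-1.988, 2.427, -0.004]
contact_force: [4.3, -2.9, 2.0]
finger_gap: 0.0261
grasp_force: 2.0
```

{"fn": "apply_moves", "kwargs": {"steps": [0.3, -0.0004, 0.0255, 0, 0, 0, 0.0095, 0.3, -0.0015, 0.051, 0, 0, 0, 0.0191, 0.3, -0.0034, 0.0764, 0, 0, 0, 0.0287, 0.3, -0.0061, 0.1018, 0, 0, 0, 0.0382]}}

```text
t: 8.4
ee_pos: [0.5431, 0.0066, 0.24]
eef_rot: [-1.839, 2.543, -0.004]
contact_force: [3.2, -3.0, 0.9]
finger_gap: 0.0264
grasp_force: 2.0
```

Run:
```python
from plan import *
np.set_printoptions(precision=3,suppress=True)
rep()
```

```text
t8.40 r0.0842 ang-107.22 yaw-108.24 z0.2400 F [ 3.157 -3.035  0.933] M [-1.129 -1.228  0.008] tau 0.3378562860813252 0.32957736369819923 gap 0.02635242001904448 q [ 0.374  0.31  -0.489  0.002 -0.768 -0.693]
```

{"fn": "apply_moves", "kwargs": {"steps": [0.3, -0.0004, 0.0255, 0, 0, 0, 0.0095, 0.3, -0.0015, 0.051, 0, 0, 0, 0.0191, 0.3, -0.0034, 0.0764, 0, 0, 0, 0.0287, 0.3, -0.0061, 0.1018, 0, 0, 0, 0.0382]}}

```text
t: 8.73
ee_pos: [0.5334, 0.0102, 0.2399]
eef_rot: [-1.683, 2.649, -0.003]
contact_force: [4.7, -4.6, 0.0]
finger_gap: 0.0261
grasp_force: 2.4
```

Run:
```python
from plan import *
np.set_printoptions(precision=3,suppress=True)
rep()
```

```text
t8.73 r0.0842 ang-114.23 yaw-115.12 z0.2399 F [ 4.678 -4.594  0.007] M [-1.644 -1.292 -0.023] tau 0.49465281297494934 0.5179502536570486 gap 0.026065829027393617 q [ 0.387  0.297 -0.51   0.002 -0.761 -0.828]
```

{"fn": "apply_moves", "kwargs": {"steps": [0.3, -0.0004, 0.0255, 0, 0, 0, 0.0095, 0.3, -0.0015, 0.051, 0, 0, 0, 0.0191, 0.3, -0.0034, 0.0764, 0, 0, 0, 0.0287]}}

```text
t: 8.98
ee_pos: [0.5266, 0.0136, 0.2398]
eef_rot: [-1.563, 2.722, -0.003]
contact_force: [3.9, -7.0, 0.7]
finger_gap: 0.0263
grasp_force: 3.2
```

Run:
```python
from plan import *
np.set_printoptions(precision=3,suppress=True)
rep()
```

```text
t8.98 r0.0842 ang-119.40 yaw-120.28 z0.2398 F [ 3.865 -7.039  0.75 ] M [-2.34  -1.434 -0.018] tau 0.5570135650754866 0.5747234414111142 gap 0.026342489017155923 q [ 0.399  0.287 -0.524  0.003 -0.756 -0.93 ]
```

{"fn": "apply_moves", "kwargs": {"steps": [0.3, -0.0002, 0.017, 0, 0, 0, 0.0064, 0.3, -0.0007, 0.034, 0, 0, 0, 0.0127, 0.3, -0.0015, 0.051, 0, 0, 0, 0.0191]}}

```text
t: 9.23
ee_pos: [0.5223, 0.0161, 0.2398]
eef_rot: [-1.481, 2.768, -0.004]
contact_force: [4.2, -7.8, 2.1]
finger_gap: 0.0266
grasp_force: 3.7
```

Run:
```python
from plan import *
np.set_printoptions(precision=3,suppress=True)
rep()
```

```text
t9.23 r0.0843 ang-122.79 yaw-123.69 z0.2398 F [ 4.213 -7.775  2.079] M [-2.874 -1.567  0.015] tau 0.6684289845615633 0.6537851211109298 gap 0.02662453015102685 q [ 0.407  0.281 -0.534  0.003 -0.753 -0.998]
```

{"fn": "apply_moves", "kwargs": {"steps": [0.3, -0.0001, 0.0127, 0, 0, 0, 0.0048, 0.3, -0.0004, 0.0255, 0, 0, 0, 0.0095]}}

```text
t: 9.4
ee_pos: [0.5202, 0.0175, 0.2398]
eef_rot: [-1.44, 2.789, -0.004]
contact_force: [4.5, -8.3, 1.6]
finger_gap: 0.0267
grasp_force: 4.0
```

Run:
```python
from plan import *
np.set_printoptions(precision=3,suppress=True)
rep()
```

```text
t9.40 r0.0844 ang-124.49 yaw-125.39 z0.2398 F [ 4.514 -8.339  1.565] M [-3.178 -1.617  0.011] tau 0.7230543920250346 0.7121971226485109 gap 0.02668684323038855 q [ 0.412  0.278 -0.538  0.003 -0.752 -1.032]
```

The torque in motion is about 0.71 N m, or roughly 8.7 N on the bar: hand-tight. I back the fingers off the bar, open and lift.

{"fn": "apply_moves", "kwargs": {"steps": [0.3, 0, -0.035, 0, 0, 0, 0, 0.35, 0, -0.065, 0, 0, 0, 0, 0.45, 0, -0.065, 0, 0, 0, 0, 0.5, 0, -0.065, 0, 0, 0, 0, 0.5, 0, -0.065, 0, 0, 0, 0]}}

```text
t: 9.82
ee_pos: [0.5241, 0.0143, 0.2377]
eef_rot: [1.438, -2.793, -0.0]
contact_force: [0.8, 0.1, 0.4]
finger_gap: 0.0422
grasp_force: 0.0
```

{"fn": "apply_moves", "kwargs": {"steps": [0.5, 0, 0, -0.2, 0, 0, 0, 0.5, 0, 0, -0.5, 0, 0, 0, 0.5, 0, 0, -0.8, 0, 0, 0, 0.5, 0, 0, -1, 0, 0, 0]}}

```text
t: 10.15
ee_pos: [0.5244, 0.0145, 0.3403]
eef_rot: [-1.438, 2.791, -0.001]
contact_force: [0.3, -0.0, -0.2]
finger_gap: 0.0439
grasp_force: 0.0
```

{"fn": "apply_moves", "kwargs": {"steps": [0.5, 0.3, 0, -0.4, 0, 0, 0, 0.5, 0.8, 0, -0.8, 0, 0, 0, 0.5, 0.8, 0, -0.9, 0, 0, 0, 0.5, 0.8, 0, -0.9, 0, 0, 0]}}

```text
t: 10.48
ee_pos: [0.4764, -0.0529, 0.4339]
eef_rot: [-1.434, 2.787, -0.005]
contact_force: [0.9, 0.8, 0.2]
finger_gap: 0.0439
grasp_force: 0.0
```

Run:
```python
from plan import *
np.set_printoptions(precision=3,suppress=True)
rep();S=ctrl.grab_frame("scene")
a=cv2.resize(S["image"][110:260,210:410],(800,600),interpolation=cv2.INTER_CUBIC);cv2.imwrite("pics/i.png",a[:,:,::-1])
```

```text
t10.48 r0.1672 ang-123.21 yaw-125.56 z0.4339 F [0.929 0.817 0.161] M [ 0.038 -0.16  -0.042] tau 0.01272198999027857 0.055186003955226354 gap 0.043946829656700756 q [ 0.302  0.008 -0.36   0.002 -1.194 -0.923]
```

View pics/i.png

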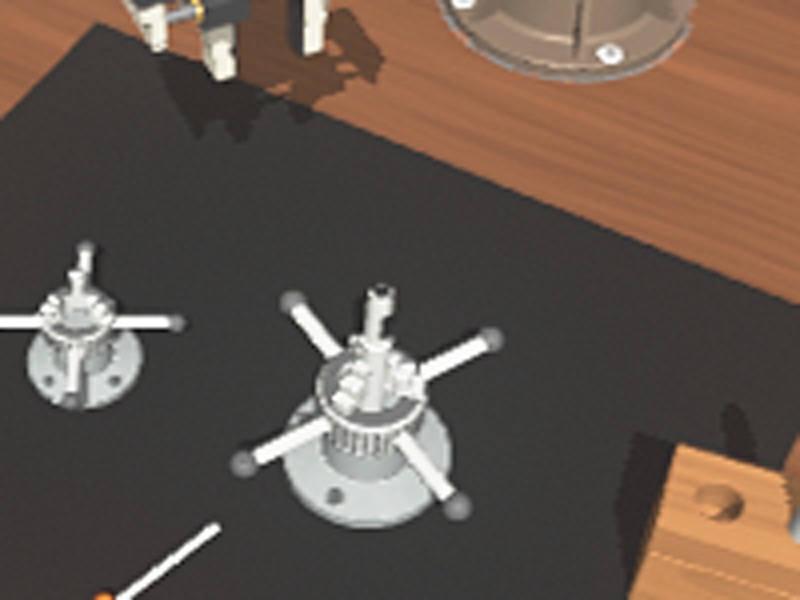

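The jaws close around the upright punch at (378,345). The gripper is clear, and the small chuck at (80,330), the rack and the screwdriver are unmoved. I hand in.

```bash
python3 -c "
from station import ctrl
print(ctrl.hand_in())"
```

```text
the job is handed in; nothing more can be done
None
```

I turned the larger chuck's sleeve clockwise until the jaws held the punch upright and hand-tight, at about 8.7 N on the bar measured in motion; I then let go, with the other things in view unmoved, and handed the job in at about 10.5 s.

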